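# Cull the malformed bulbs and fill the gap in the lit row

### The job

Good bulbs here have one straight, upright shoot; one bulb in the row under the lamp and one of the two spares in the green tray do not. Put both malformed bulbs inside the red reject crate and stand the good spare upright in the gap they leave in the row, fully down in its cell. Leave the three good bulbs of the row standing in their cells, do not knock the lamp, and leave the bottle, brush and cup where they are.

Things in the scene. Friction and masses are not known exactly. Their poses are not given: they have to be found in the camera images.
- rack: Fixed growing rack: black base 150 x 484 mm with a white strip (120 x 440 mm, top 32 mm above the table) of four round cells 55 mm wide, 10 mm deep, floors 22 mm above the table, 100 mm apart in a row. Black posts 14 mm square, 230 mm high, at y = -235 and +235 mm carry the lamp. Origin on the table under the strip's middle; x away from the robot, y along the row.
- lamp: White LED tube lamp of the rack, right above the row: 34 mm wide in x, 456 mm long in y, 28 mm high. Origin at the middle of its underside, 202 mm above the table. It blocks the tool from straight above: reach in under it with a tilted tool, from the robot's side or the far side. Not to be knocked.
- cell0 (a point): Centre of the floor of a cell of the row (rack y = -150 mm). A bulb fully down has its origin here.
- cell1 (a point): Centre of the floor of a cell of the row (rack y = -50 mm). A bulb fully down has its origin here.
- cell2 (a point): Centre of the floor of a cell of the row (rack y = +50 mm). A bulb fully down has its origin here.
- cell3 (a point): Centre of the floor of a cell of the row (rack y = +150 mm). A bulb fully down has its origin here.
- bulb_a: Brown flower bulb, 54 mm across at its widest (22 to 30 mm above its base), 57 mm tall without shoot, flat base 30 mm across; with a straight pale-green upright shoot (14 mm thick), 88 mm tall in all. About 110 g. Good bulb standing in a cell of the lit row; stays there. Origin at the centre of the underside, z up along the bulb.
- bulb_b: Brown flower bulb, 54 mm across at its widest (22 to 30 mm above its base), 57 mm tall without shoot, flat base 30 mm across; with a straight pale-green upright shoot (14 mm thick), 88 mm tall in all. About 110 g. Good bulb standing in a cell of the lit row; stays there. Origin at the centre of the underside, z up along the bulb.
- bulb_c: Brown flower bulb, 54 mm across at its widest (22 to 30 mm above its base), 57 mm tall without shoot, flat base 30 mm across; with a straight pale-green upright shoot (14 mm thick), 88 mm tall in all. About 110 g. Good bulb standing in a cell of the lit row; stays there. Origin at the centre of the underside, z up along the bulb.
- bulb_bent: Brown flower bulb, 54 mm across at its widest (22 to 30 mm above its base), 57 mm tall without shoot, flat base 30 mm across; malformed: its pale-green shoot (14 mm thick) is bent over to its own +x, its end 32 mm from the bulb's axis, 76 mm tall in all. About 110 g. Starts in the lit row, shoot pointing away from the robot. Origin at the centre of the underside, z up along the bulb.
- spare_good: Brown flower bulb, 54 mm across at its widest (22 to 30 mm above its base), 57 mm tall without shoot, flat base 30 mm across; with a straight pale-green upright shoot (14 mm thick), 88 mm tall in all. About 110 g. Good spare, starts in a cell of the green spare tray. Origin at the centre of the underside, z up along the bulb.
- spare_stunted: Brown flower bulb, 54 mm across at its widest (22 to 30 mm above its base), 57 mm tall without shoot, flat base 30 mm across; malformed: no shoot at all, 58 mm tall. About 100 g. Starts in a cell of the green spare tray. Origin at the centre of the underside, z up along the bulb.
- spare_tray: Green strip 100 x 200 mm, 20 mm thick, fixed to the table, with two round cells (55 mm wide, 10 mm deep) at y = -55 and +55 mm holding the two spares. Origin under its centre, x away from the robot. To the left or right of the rack.
- crate: Red open reject crate, fixed to the table, empty at the start: 270 (x) x 170 (y) x 55 mm high outside, walls and floor 5 mm. Origin under its centre. On the other side of the rack from the spare tray.
- feed_bottle: Bystander: white bottle with green label, 60 mm across, 130 mm tall, beyond the rack. Origin at the centre of its underside.
- brush: Bystander: small brush 170 mm long lying flat behind the rack.
- beaker: Bystander: white ceramic cup, 76 mm across, 80 mm tall, behind the rack. Origin at the centre of its underside.
Not all that is in view belongs to the job. Leave any black look-alike of the spare_good alone. Leave any purple or turquoise look-alike of the spare_stunted alone.

How it is judged (in metres and radians):
At the end, for the whole second after the job is handed in: Both malformed bulbs at rest inside the crate (origins below 80 mm). Good spare at rest in the empty cell: within 8 mm of its centre, under 5 mm above its floor, upright within 8.5 deg. Good row bulbs within 12 mm of their starts, upright within 8.5 deg; bottle, brush, cup within 30 mm of theirs (x of bulb_bent in the frame of crate between -0.12 and 0.12 m and y of bulb_bent in the frame of crate between -0.075 and 0.075 m and z of bulb_bent in the frame of crate between 0 and 0.08 m and linear speed of each of bulb_bent, spare_stunted, spare_good below 0.03 m/s and x of spare_stunted in the frame of crate between -0.12 and 0.12 m and y of spare_stunted in the frame of crate between -0.075 and 0.075 m and z of spare_stunted in the frame of crate between 0 and 0.08 m and ((horizontal distance between spare_good and cell0 below 0.008 m and z of spare_good in the frame of cell0 below 0.005 m) or (horizontal distance between spare_good and cell1 below 0.008 m and z of spare_good in the frame of cell1 below 0.005 m) or (horizontal distance between spare_good and cell2 below 0.008 m and z of spare_good in the frame of cell2 below 0.005 m) or (horizontal distance between spare_good and cell3 below 0.008 m and z of spare_good in the frame of cell3 below 0.005 m)) and angle between each of spare_good, bulb_a, bulb_b, bulb_c's own z axis and vertical below 0.15 rad and distance of each of bulb_a, bulb_b, bulb_c from where it was at the start of the episode below 0.012 m and distance of each of feed_bottle, brush, beaker from where it was at the start of the episode below 0.03 m); the robot touches nothing.
It fails at once if the lamp is knocked (more than 10 N) (contact force between anything else and lamp above 10 N).
It fails at once if a good bulb of the row is shifted more than 25 mm or tipped more than 30 degrees (distance of any of bulb_a, bulb_b, bulb_c from where it was at the start of the episode above 0.025 m or angle between any of bulb_a, bulb_b, bulb_c's own z axis and vertical above 0.52 rad).
It fails at once if the bottle, brush or cup is moved more than 30 mm (distance of any of feed_bottle, brush, beaker from where it was at the start of the episode above 0.03 m).
It also fails if it takes over 72 s, if anything falls off the work surface, if the arm or the gripper's body presses on something with over 40 N, if the wrist force passes 120 N, or if a joint passes its speed limit or range.

### The arm

A 6-joint arm with a two-finger parallel gripper is mounted at the origin on the work surface. World frame = base frame: x ahead of the robot, y to its left, z up, the work surface at z = 0. Lengths are in mm, angles in rad, forces in N, time in s.
With the tool pointing down it reaches from about 275 to 875 mm from the base axis. Payload 12.5 kg.
Tool frame: the origin (TCP) lies at the very end of the fingers, on their centre line; the grasp point (between the pads) lies 19 mm behind it; z points along the fingers, y is the line along which they close (so a half turn about z gives the same grasp; the last joint's range is limited). The gripper opens to 85 mm and grips with 20 to 120 N. Pads are 22 mm wide; open, the fingers measure 114 mm over their backs; the gripper's body (76 mm by 85 mm) begins 54 mm behind the grasp point. The pads swing forward as they close: fully open they stand 13 mm farther back than shut.
Start: joints at [-1.415, 0.351, 1.652, -0, 1.139, -0.085], TCP at [131.184, -534.111, 231.29] pointing down, gripper open.
Joint ranges: [-2.75, 2.75], [-0.79, 2.1], [0.01, 2.65], [-1.57, 4.71], [0.07, 3.14], [-2.87, 2.87]. Speed limits (rad/s): [2.22, 2.22, 2.79, 3.14, 3.14, 3.14].

### API

Orientations are given as a 3x3 rotation matrix whose columns are the frame's x, y, z axes.
In Python, from station import env gives the robot as it stands. Calls block until the motion is done:
- env.move_ptp(position, orientation): joint-space move of the TCP to a pose.
- env.move_l(position, ori=None, max_speed=150): straight line of the TCP; ori=None keeps the orientation; max_speed is the mean speed in mm/s.
- env.goto_joints(angles): joint-space move.
- env.open_gripper() and env.close_gripper(): open the fingers fully, or close them until they stop; the grip force is fixed at half the most.
- env.sleep(seconds).
- env.inverse_kinematics(position, orientation): joint angles nearest the present ones, or None.
- env.grab_frame(name): name is "scene" or "top" or "wrist"; returns a dict with "frame" (400x640x3 uint8, red, green, blue), "K" (3x3 intrinsics, pixels), "extrinsics" (4x4, takes a point from world to camera coordinates); the wrist camera has in their place "T_tool_cam" (4x4, takes a point from camera to tool coordinates, whose origin is the TCP and whose axes are the flange's). Camera axes: x right, y up, looking along -z (the intrinsics and any distortion apply to the point x, -y, -z); pixel columns grow to the right and rows downward; lengths in mm; the calibration is good to about 2 mm. A picture is of the moment at which its call begins: read the wrist's pose just before it. There is no depth.
A pose or a line that the arm cannot do raises env.PlanningError and nothing moves.
- env.hand_in(): hands the job in; it is judged then, once.
Readings, each from a call of its own:
- env.read_time_s(): time.
- env.read_joint_pos(): joint angles.
- env.read_joint_velocities(): joint speeds.
- env.read_joint_torque(): joint torques, N m.
- env.read_ee_pos(): TCP position.
- env.read_eef_rot(): TCP orientation.
- env.read_wrist_force(): force on the tool from outside, world axes, zero at the start.
- env.read_wrist_torque(): the same for the moment, N m.
- env.read_finger_gap(): opening from 0.0 (shut) to 1.0 (fully open).
- env.read_grasp_force(): force on a finger pad.
Only numpy, scipy, OpenCV 4.12 (cv2) and the standard library are available. Lean on these libraries where they do the work, as an engineer would, in place of code of your own. Each camera call takes 0.05 s, during which the arm holds its last target. There are 200 camera calls.

## Working session

There is one attempt and no reset: what is moved stays moved. The work goes in short steps, each a Python script; the robot and the scene stay as the last script left them, time stands still between calls to the robot, and variables do not carry over. Pictures are saved under pics/ and viewed, at most 10 in all, crops included, and the job is handed in when it is done.

```bash
mkdir -p pics; ls; python3 - <<'E'
from station import env
import cv2,numpy as np
for n in("scene","top"):
    f=env.grab_frame(n); cv2.imwrite(f"pics/{n}0.png",f["frame"][:,:,::-1])
    np.savez(f"{n}0.npz",**{k:np.array(v) for k,v in f.items()})
    print(n,list(f.keys()),np.round(f["K"],1).tolist(),np.round(f["extrinsics"],3).tolist())
print(env.read_time_s())
E
```

```text
pics
scene ['frame', 'K', 'extrinsics'] [[417.0, 0.0, 322.1], [0.0, 417.0, 198.7], [0.0, 0.0, 1.0]] [[-0.74, 0.672, -0.016, 432.496], [-0.552, -0.594, 0.585, 182.119], [0.383, 0.442, 0.811, -1505.039], [0.0, 0.0, 0.0, 1.0]]
top ['frame', 'K', 'extrinsics'] [[478.6, 0.0, 320.2], [0.0, 478.6, 199.2], [0.0, 0.0, 1.0]] [[-0.01, -1.0, 0.003, -51.134], [0.992, -0.009, 0.124, -586.507], [-0.124, 0.005, 0.992, -1366.898], [0.0, 0.0, 0.0, 1.0]]
0.1
```

View pics/scene0.png

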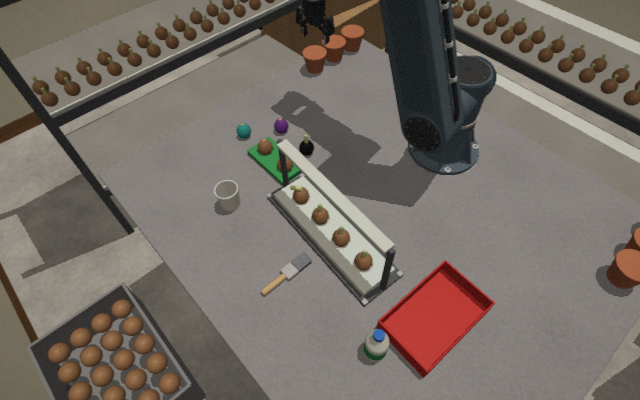

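View pics/top0.png

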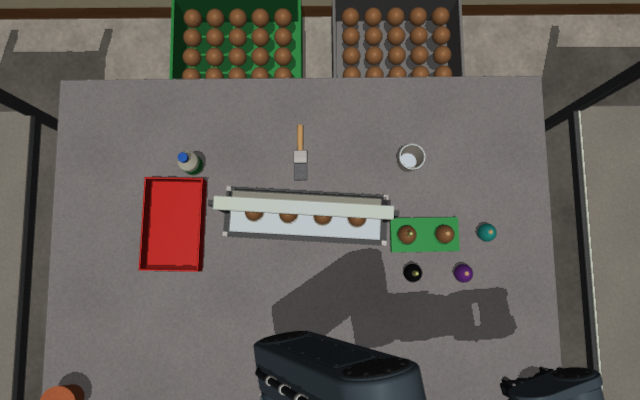

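The scene view shows the rack bulbs at about (301,195), (320,215), (341,237) and (363,261), and the tray spares at (265,146) and (285,162). The crate is at (437,317). I'll zoom in on the shoots next.

```bash
python3 - <<'E'
import cv2,numpy as np
s=cv2.imread("pics/scene0.png");t=cv2.imread("pics/top0.png")
a=cv2.resize(s[125:305,240:410],None,fx=3,fy=3,interpolation=cv2.INTER_CUBIC)[:, :510]
b=cv2.resize(t[180:280,205:470],(795,300),interpolation=cv2.INTER_CUBIC)
cv2.imwrite("pics/c1.png",a);cv2.imwrite("pics/c2.png",b)
E
```

```text
(no output)
```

View pics/c1.png

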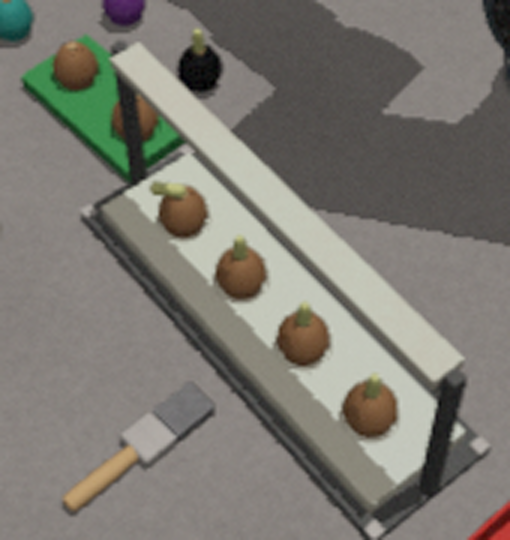

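View pics/c2.png

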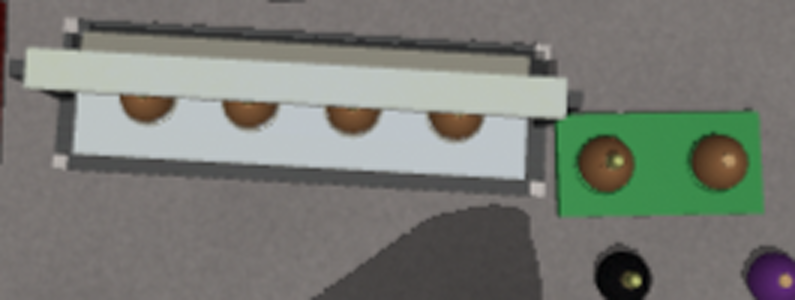

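The crops show the bent bulb at the −y end of the row (cell0, scene px ~(301,195)). The spare nearer the rack, top px (407,234), has a green shoot, so it is the good one. The far spare, (445,234), has none and is the stunted one. Now I'll measure.

```bash
cat > vis.py <<'E'
import cv2,numpy as np
def ray(f,px):
    K,E=f["K"],f["extrinsics"];R,t=E[:3,:3],E[:3,3]
    d=np.array([(px[0]-K[0,2])/K[0,0],-(px[1]-K[1,2])/K[1,1],-1.])
    return -R.T@t,R.T@d
def onz(f,px,z):
    o,d=ray(f,px);return o+d*(z-o[2])/d[2]
def blobs(m,amin):
    n,l,s,c=cv2.connectedComponentsWithStats(m.astype(np.uint8))
    return [(c[i],s[i],l==i) for i in range(1,n) if s[i][4]>amin]
E
python3 - <<'E'
from vis import *
S=np.load("scene0.npz");T=np.load("top0.npz")
for nm,f,roi in(("scene",S,(240,120,400,290)),("top",T,(130,170,470,280))):
    hsv=cv2.cvtColor(f["frame"],cv2.COLOR_RGB2HSV).astype(int);H,s,v=hsv[...,0],hsv[...,1],hsv[...,2]
    box=np.zeros(H.shape,bool);box[roi[1]:roi[3],roi[0]:roi[2]]=1
    print(nm,"brown (plane z=bulb mid)")
    for c,st,m in blobs((H>3)&(H<18)&(s>90)&box,40):
        mm=m.astype(np.uint8);cn=cv2.findContours(mm,0,1)[0][0];cc,r=cv2.minEnclosingCircle(cn)
        print(np.round(c,1),st[:5],np.round(cc,1),round(r,1),"row",np.round(onz(f,cc,49)[:2],1),"tray",np.round(onz(f,cc,37)[:2],1))
    for n2,mk,z in(("green",(H>45)&(H<75)&(s>120)&box,20),("red",((H<4)|(H>175))&(s>150),55)):
        for c,st,m in blobs(mk,300):
            p=cv2.boxPoints(cv2.minAreaRect(np.argwhere(m)[:,::-1].astype(np.float32)))
            P=np.array([onz(f,q,z)[:2] for q in p]);print(n2,np.round(P,0).tolist(),"mean",P.mean(0).round(1),"sides",np.linalg.norm(P-np.roll(P,1,0),axis=1).round(0))
# lamp and base corners, hand-picked px from zoomed crops
c2=lambda x,y:(205+(x+.5)/3-.5,180+(y+.5)/3-.5)
for n,ps,z in(("basecorners",[(70,24),(543,50),(537,188),(59,162)],22),("strip front",[(74,152),(525,180)],32),("lamp top",[(26,48),(567,78),(566,118),(24,86)],230)):
    P=np.array([onz(T,c2(*p),z)[:2] for p in ps]);print(n,P.round(0).tolist(),P.mean(0).round(1),np.linalg.norm(P-np.roll(P,1,0),axis=1).round(0))
c1=lambda x,y:(240+(x+.5)/3-.5,125+(y+.5)/3-.5)
for n,ps,z in(("basecorners S",[(87,213),(375,530),(482,446)],22),("lamp top S",[(132,44),(463,360),(444,381),(113,59)],230)):
    P=np.array([onz(S,c1(*p),z)[:2] for p in ps]);print(n,P.round(0).tolist(),P.mean(0).round(1),np.linalg.norm(P-np.roll(P,1,0),axis=1).round(0))
E
```

```text
scene brown (plane z=bulb mid)
[264.5 146.6] [258 139  14  16 160] [264.2 146.5] 7.6 row [ 488.3 -406. ] tray [ 482.6 -416. ]
[288.  163.6] [285 157   7  14  59] [286.5 163.5] 6.7 row [ 480.7 -292.2] tray [ 474.9 -300.8]
[300.7 195.9] [293 188  16  16 177] [300.8 195.4] 8.1 row [ 532.3 -157.5] tray [ 527.  -164.6]
[319.8 216.2] [312 208  16  17 186] [319.9 215.7] 8.3 row [539.5 -58.3] tray [534.3 -64.3]
[340.5 238.1] [333 230  16  17 201] [340.5 237.6] 8.6 row [546.6  41. ] tray [541.6  36. ]
[362.9 261.7] [355 253  17  18 216] [362.8 261.1] 8.9 row [553.5 140.4] tray [548.5 136.5]
green [[537.0, -453.0], [431.0, -486.0], [437.0, -275.0], [536.0, -250.0]] mean [ 485.1 -366.1] sides [203. 111. 212. 102.]
red [[672.0, 291.0], [367.0, 286.0], [390.0, 470.0], [671.0, 457.0]] mean [524.8 375.9] sides [167. 304. 185. 282.]
top brown (plane z=bulb mid)
[253.  215.2] [245 212  17   8 104] [253.  213.5] 8.1 row [544.6 138.2] tray [545.8 139.9]
[287.4 217.2] [280 214  17   8 102] [287.9 215.5] 8.1 row [537.8  37.1] tray [538.9  37.9]
[321.9 219.1] [314 216  17   8 104] [322. 217.] 8.1 row [532
[... 359 characters left out ...]
.0, -460.0], [432.0, -260.0]] mean [ 482. -361.] sides [ 97. 201.  98. 199.]
red [[388.0, 461.0], [659.0, 458.0], [648.0, 274.0], [378.0, 282.0]] mean [518.4 368.8] sides [179. 271. 184. 271.]
basecorners [[625.0, 217.0], [595.0, -251.0], [459.0, -242.0], [489.0, 226.0]] [541.7 -12.6] [137. 469. 136. 468.]
strip front [[498.0, 209.0], [466.0, -229.0]] [481.9  -9.8] [439. 439.]
lamp top [[573.0, 214.0], [544.0, -241.0], [510.0, -239.0], [541.0, 215.0]] [542.1 -12.8] [ 32. 456.  34. 455.]
basecorners S [[598.0, -244.0], [627.0, 222.0], [491.0, 232.0]] [572.1  69.8] [488. 467. 136.]
lamp top S [[515.0, -239.0], [541.0, 218.0], [567.0, 221.0], [541.0, -236.0]] [540.8  -9.2] [ 26. 458.  26. 458.]
```

```bash
cat > rob.py <<'E'
import numpy as np
from station import env
A=np.pi/4; YAW=-0.067
RC=np.array([542,-11.5]); ex=np.array([np.cos(YAW),np.sin(YAW)]); ey=np.array([-ex[1],ex[0]])
CELL0=np.r_[RC-150*ey,22]; GOOD=np.array([482,-306.5,10]); STUNT=np.array([481.7,-416.7,10]); CRATE=np.array([520,374,5])
def ori(psi,sg):
    z=np.array([np.sin(A)*np.cos(psi),np.sin(A)*np.sin(psi),-np.cos(A)]);y=sg*np.array([-np.sin(psi),np.cos(psi),0])
    return np.c_[np.cross(y,z),y,z]
def tcp(base,R,back=0): # TCP pose for gripping a bulb whose underside centre is at base
    return np.array(base)+[0,0,27]+(10-back)*R[:,2]
E
python3 - <<'E'
from rob import *
print(np.round(env.read_eef_rot(),2).tolist())
for sg in(1,-1):
    for n,b,psi in(("cell",CELL0,YAW),("good",GOOD,0),("st",STUNT,0),("cr+",CRATE+[60,0,3],0),("cr-",CRATE+[-20,0,3],0)):
        for bk in(0,120):
            R=ori(psi,sg);q=env.inverse_kinematics(tcp(b,R,bk),R);print(sg,n,bk,np.round(tcp(b,R,bk)),None if q is None else np.round(q,2))
E
```

```text
[[0.97, 0.24, -0.0], [0.24, -0.97, 0.0], [0.0, -0.0, -1.0]]
1 cell 0 [ 539. -162.   42.] [-0.52  0.61  2.21  2.45  0.51  1.86]
1 cell 120 [ 454. -156.  127.] [-0.65  0.3   2.39  2.08  0.46  2.15]
1 good 0 [ 489. -306.   30.] [-0.9   0.67  2.09  1.83  0.61  2.1 ]
1 good 120 [ 404. -306.  115.] [-1.08  0.41  2.22  1.49  0.68  2.32]
1 st 0 [ 489. -417.   30.] [-1.04  0.74  1.88  1.51  0.66  2.35]
1 st 120 [ 404. -417.  115.] [-1.19  0.52  1.99  1.27  0.76  2.49]
1 cr+ 0 [587. 374.  28.] [0.67 0.78 1.79 4.52 0.46 0.72]
1 cr+ 120 [502. 374. 113.] [ 0.78  0.55  1.94 -1.52  0.52  0.55]
1 cr- 0 [507. 374.  28.] [0.77 0.73 1.93 4.46 0.53 0.89]
1 cr- 120 [422. 374. 113.] [ 0.9   0.49  2.06 -1.52  0.59  0.68]
-1 cell 0 [ 539. -162.   42.] [-0.52  0.61  2.21  2.45  0.51 -1.28]
-1 cell 120 [ 454. -156.  127.] [-0.65  0.3   2.39  2.08  0.46 -0.99]
-1 good 0 [ 489. -306.   30.] [-0.9   0.67  2.09  1.83  0.61 -1.04]
-1 good 120 [ 404. -306.  115.] [-1.08  0.41  2.22  1.49  0.68 -0.82]
-1 st 0 [ 489. -417.   30.] [-1.04  0.74  1.88  1.51  0.66 -0.79]
-1 st 120 [ 404. -417.  115.] [-1.19  0.52  1.99  1.27  0.76 -0.66]
-1 cr+ 0 [587. 374.  28.] [ 0.67  0.78  1.79  4.52  0.46 -2.42]
-1 cr+ 120 [502. 374. 113.] [ 0.78  0.55  1.94 -1.52  0.52 -2.59]
-1 cr- 0 [507. 374.  28.] [ 0.77  0.73  1.93  4.46  0.53 -2.25]
-1 cr- 120 [422. 374. 113.] [ 0.9   0.49  2.06 -1.52  0.59 -2.47]
```

```bash
python3 - <<'E'
from rob import *; from vis import *
R=ori(YAW,-1)
env.move_ptp([380,-300,300],R); print(env.read_time_s())
env.move_l(tcp(CELL0,R,110),max_speed=300)
p,Re=np.array(env.read_ee_pos()),np.array(env.read_eef_rot())
f=env.grab_frame("wrist");np.savez("w0.npz",p=p,R=Re,**{k:np.array(v) for k,v in f.items()});cv2.imwrite("pics/w0.png",f["frame"][:,:,::-1])
print(env.read_time_s(),p.round(1),np.round(env.read_joint_pos(),2),np.round(f["T_tool_cam"],2).tolist())
K=f["K"];T=f["T_tool_cam"]
def proj(P):
    c=np.linalg.inv(T)@np.r_[Re.T@(np.array(P)-p),1]; return K[0,2]+K[0,0]*c[0]/-c[2],K[1,2]-K[1,1]*c[1]/-c[2]
for i in range(4): print(i,np.round(proj(np.r_[RC+(100*i-150)*ey,48])),np.round(proj(np.r_[RC+(100*i-150)*ey,32])))
E
```

```text
1.375
3.0417 [ 461.3 -156.5  119.8] [-0.63  0.33  2.37  2.13  0.46 -1.03] [[0.0, 0.96, 0.28, 71.45], [1.0, 0.0, -0.0, -0.3], [-0.0, 0.28, -0.96, -142.65], [0.0, 0.0, 0.0, 1.0]]
0 [319. 201.] [319. 210.]
1 [198. 201.] [205. 210.]
2 [ 78. 201.] [ 90. 210.]
3 [-43. 202.] [-24. 210.]
```

View pics/w0.png

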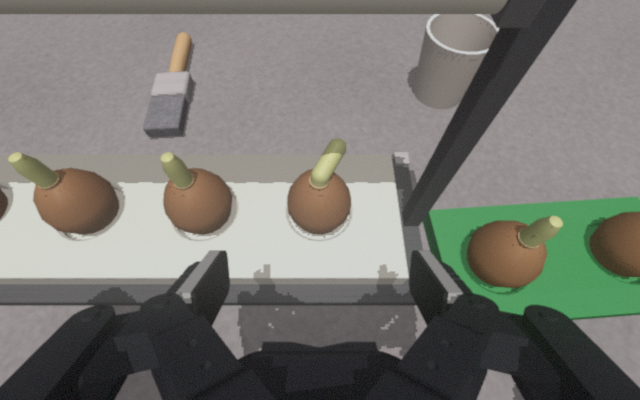

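The wrist view shows the bent bulb at (319,202), against a predicted (319,201). Its neighbour also matches, and the good spare with its shoot is at (508,253). The measurements hold, so I'll pick.

```bash
cat >> rob.py <<'E'
def st(s): print(s,"t",round(env.read_time_s(),1),"p",np.round(env.read_ee_pos(),1),"gap",round(env.read_finger_gap(),3),"F",np.round(env.read_wrist_force(),1),"g",round(env.read_grasp_force(),1))
E
python3 - <<'E'
from rob import *
R=ori(YAW,-1)
env.move_l(tcp(CELL0,R),max_speed=120); st("in")
env.close_gripper(); st("grip")
env.move_l(tcp(CELL0+[0,0,38],R),max_speed=100); st("lift")
env.move_l(tcp(np.r_[CELL0[:2]-150*ex,90],R),max_speed=250); st("out")
E
```

```text
in t 4.1 p [ 538.7 -161.7   42.3] gap 0.996 F [-0.2  0.1  0.5] g 0.0
grip t 4.5 p [ 539.2 -161.7   42.8] gap 0.589 F [-5.8  0.5  9.7] g 61.7
lift t 5.1 p [ 538.8 -161.6   79.8] gap 0.592 F [ 0.5 -0.5 -1.4] g 62.2
out t 5.8 p [ 390.1 -152.2  109.9] gap 0.59 F [ 0.5 -0.3 -1.9] g 62.3
```

```bash
cat >> rob.py <<'E'
def to_crate(dx):
    R=ori(0.3,-1); b=CRATE+[dx,5,4]
    env.move_l(tcp([390,-100,130],ori(0,-1)),ori(0,-1),max_speed=300)
    env.move_l(tcp([410,300,130],R),R,max_speed=350); st("transit")
    env.move_l(tcp(b+[0,0,100],R),max_speed=250)
    env.move_l(tcp(b,R),max_speed=150); st("down")
    env.open_gripper(); st("open")
    env.move_l(tcp(b,R,120),max_speed=250)
    env.move_l([400,300,230],max_speed=300)
E
python3 - <<'E'
from rob import *
to_crate(60)
import cv2
f=env.grab_frame("scene")["frame"];cv2.imwrite("pics/s1.png",cv2.resize(f[170:390,300:520,::-1],None,fx=2.5,fy=2.5));st("end")
E
```

```text
transit t 8.7 p [416.7 301.7 149.8] gap 0.587 F [ 0.6  0.7 -1.3] g 62.3
down t 10.5 p [586.8 381.3  29.9] gap 0.589 F [-0.2  0.6 -0.7] g 62.3
open t 11.0 p [586.9 381.1  29.2] gap 1.0 F [ 0.1  0.1 -0.2] g 0.0Traceback (most recent call last):
  File "<stdin>", line 2, in <module>
  File "rob.py", line 20, in to_crate
    env.move_l([400,300,230],max_speed=300)
    ~~~~~~~~~~^^^^^^^^^^^^^^^^^^^^^^^^^^^^^
station.PlanningError: the arm cannot follow that straight line within its joint ranges
```

```bash
sed -i 's/env.move_l(\[400,300,230\],max_speed=300)/env.move_l([417,300,150],max_speed=300)/' rob.py; python3 - <<'E'
from rob import *
import cv2
env.move_l([417,300,150],max_speed=300)
f=env.grab_frame("scene")["frame"];cv2.imwrite("pics/s1.png",cv2.resize(f[170:390,300:520,::-1],None,fx=2.5,fy=2.5));st("end")
R0=ori(0,-1); env.move_l([400,-100,150],R0,max_speed=350)
R=ori(-.4,-1); env.move_l(tcp(STUNT,R,120),R,max_speed=350); st("pre")
env.move_l(tcp(STUNT,R),max_speed=150); st("in")
env.close_gripper(); st("grip")
env.move_l(tcp(STUNT+[0,0,60],R),max_speed=150); st("lift")
env.move_l(tcp([390,-380,110],R),max_speed=250); st("out")
E
```

```text
end t 12.2 p [418.  300.4 149.7] gap 0.998 F [-0.   0.5 -0.4] g 0.0
pre t 15.6 p [ 409.9 -384.8  114.6] gap 1.005 F [0.6 0.1 0.2] g 0.0
in t 16.5 p [ 488.  -419.1   30.5] gap 0.999 F [-1.1 -0.5 -0.1] g 0.0
grip t 16.9 p [ 488.4 -419.7   31.1] gap 0.589 F [-4.   2.8  9.2] g 62.7
lift t 17.5 p [ 487.9 -419.3   89.6] gap 0.59 F [-0.3 -0.  -1.4] g 62.1
out t 18.1 p [ 396.4 -383.   129.5] gap 0.591 F [ 0.3 -0.2 -1. ] g 62.1
```

View pics/s1.png

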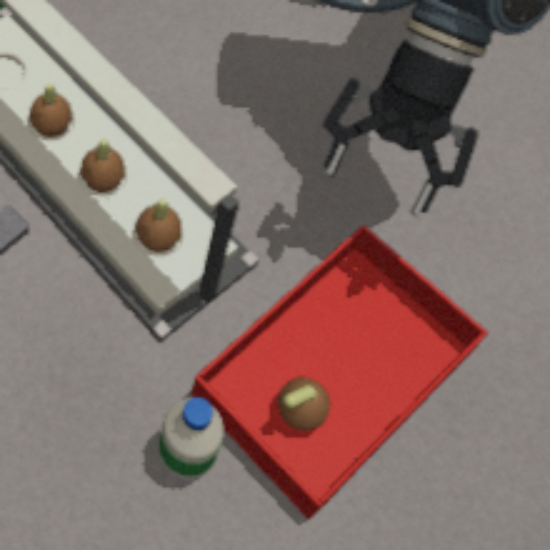

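The scene crop shows the bent bulb upright in the crate at crop (303,403), the three good row bulbs undisturbed and cell0 empty. The stunted spare goes in next, then I'll pick the good one.

```bash
python3 - <<'E'
from rob import *
import cv2
to_crate(-25)
R=ori(0,-1); env.move_l([400,-100,150],R,max_speed=350)
env.move_l(tcp(GOOD,R,120),max_speed=350); st("pre")
env.move_l(tcp(GOOD,R),max_speed=120); st("in")
env.close_gripper(); st("grip")
env.move_l(tcp(GOOD+[0,0,60],R),max_speed=150); st("lift")
env.move_l(tcp([400,-260,100],R),max_speed=250); st("out")
R=ori(YAW,-1);env.move_l(tcp(np.r_[CELL0[:2]-140*ex,62],R),R,max_speed=250); st("front")
a=env.grab_frame("scene")["frame"];b=env.grab_frame("wrist")["frame"]
cv2.imwrite("pics/s2.png",cv2.vconcat([cv2.resize(a[110:290,240:480,::-1],(640,480))[:400],cv2.resize(b[100:,:,::-1],(640,300))])[:600])
E
```

```text
transit t 21.6 p [416.7 301.7 149.9] gap 0.59 F [ 0.1  0.4 -0.4] g 62.1
down t 23.1 p [501.9 381.1  29.9] gap 0.588 F [ 0.1  0.4 -0.4] g 62.1
open t 23.5 p [501.9 381.2  29.2] gap 1.003 F [0.9 0.1 0.3] g 0.0
pre t 27.9 p [ 404.1 -304.9  114.7] gap 1.005 F [-0.9 -0.4 -0. ] g 0.0
in t 29.0 p [ 488.9 -306.5   30.3] gap 0.998 F [-0.9 -0.5  0.4] g 0.0
grip t 29.5 p [ 489.3 -306.9   30.9] gap 0.595 F [-5.1  0.9  9.8] g 62.0
lift t 30.0 p [ 488.8 -306.4   89.6] gap 0.587 F [ 0.4  0.1 -1.2] g 62.4
out t 30.6 p [ 407.  -260.3  119.5] gap 0.59 F [ 0.8  0.1 -0.9] g 62.4
front t 31.3 p [ 400.1 -152.8   81.8] gap 0.593 F [ 0.1 -0.3 -2. ] g 62.4
```

View pics/s2.png

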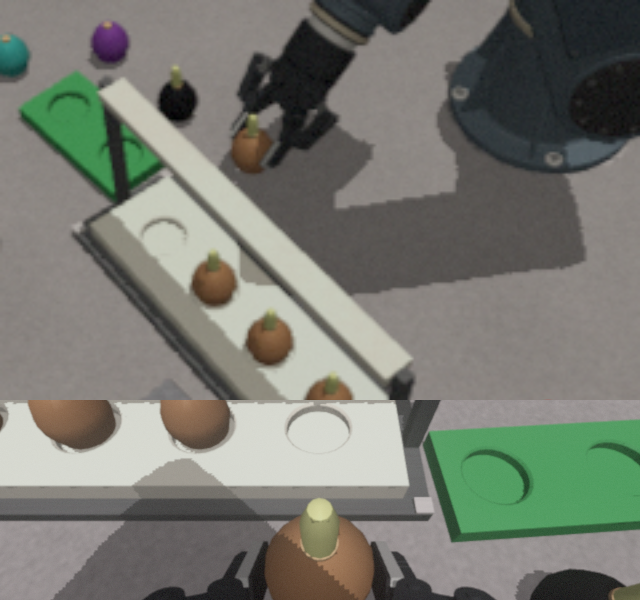

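The good spare hangs upright and centred in the grip. The empty cell at about (318,432) in the composite is directly in line ahead of it. I'll place it now.

```bash
python3 - <<'E'
from rob import *
import cv2
R=ori(YAW,-1)
env.move_l(tcp(CELL0+[0,0,38],R),max_speed=150); st("over")
env.move_l(tcp(CELL0+[0,0,1],R),max_speed=60); st("down")
env.open_gripper(); st("open")
env.move_l(tcp(CELL0,R,110),max_speed=150); st("back")
p,Re=np.array(env.read_ee_pos()),np.array(env.read_eef_rot())
w=env.grab_frame("wrist");np.savez("w1.npz",p=p,R=Re,frame=w["frame"])
env.move_l([400,-150,150],max_speed=250)
a=env.grab_frame("scene")["frame"];b=w["frame"]
cv2.imwrite("pics/s3.png",cv2.vconcat([cv2.resize(a[140:380,240:500,::-1],(433,400)).copy(),cv2.resize(b[:330,:,::-1],(433,200))]))
from vis import blobs
for n in("w0.npz","w1.npz"):
    h=cv2.cvtColor(np.load(n)["frame"],cv2.COLOR_RGB2HSV).astype(int)
    m=(h[...,0]>3)&(h[...,0]<18)&(h[...,1]>90); m[:150]=0
    print([(c.round(1).tolist(),s[:5].tolist()) for c,s,_ in blobs(m,800)])
E
```

```text
over t 32.5 p [ 538.2 -161.6   79.7] gap 0.589 F [-0.3  0.3 -2.1] g 62.4
down t 33.2 p [ 538.9 -161.7   42.9] gap 0.591 F [-1.9  0.9  1.3] g 62.6
open t 33.7 p [ 539.1 -161.7   43. ] gap 1.004 F [ 0.1 -0.9 -0.1] g 0.0
back t 34.6 p [ 461.6 -156.6  119.7] gap 0.999 F [0.  0.4 0.6] g 0.0
[([71.2, 199.1], [34, 169, 75, 62, 3109]), ([195.5, 200.4], [165, 169, 63, 61, 2521]), ([318.8, 200.7], [289, 171, 61, 57, 2227]), ([623.9, 240.8], [599, 213, 41, 63, 1795]), ([504.9, 255.1], [469, 222, 77, 65, 3598])]
[([71.2, 199.6], [34, 169, 75, 63, 3137]), ([195.4, 200.9], [164, 169, 64, 61, 2549]), ([318.7, 202.0], [289, 172, 61, 58, 2257])]
```

View pics/s3.png

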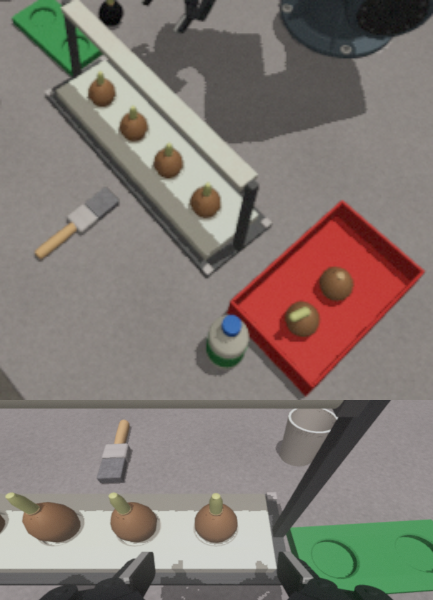

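The spare stands upright in cell0: the wrist blob at (318.7,202.0) sits where the bent bulb was, within about 1 px. The neighbours are unmoved and both rejects are in the crate, so I'll hand in.

```bash
python3 -c "
from station import env
env.sleep(0.5);print(env.hand_in())"
```

```text
the job is handed in; nothing more can be done
None
```

Both malformed bulbs are in the red crate and the good spare stands upright in cell0; I handed the job in at about 36 s, and the last pictures showed the other row bulbs, lamp, bottle, brush and cup undisturbed (no verdict was returned).

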